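# Back the hand winch off one notch

## Robot

A 6-joint arm with a two-finger parallel gripper is mounted at the origin on the work surface. World frame = base frame: x ahead of the robot, y to its left, z up, the work surface at z = 0. Lengths are in mm, angles in rad, forces in N, time in s.
With the tool pointing down it reaches from about 350 to 775 mm from the base axis. Payload 7.3 kg.
Tool frame: the origin (TCP) lies on the centre line of the jaws, within the pads' length; the fingertips stand 22 mm ahead of it and the grasp point (between the pads) lies 3 mm ahead of it; z points along the fingers, y is the direction in which the jaws open and shut (so a half turn about z gives the same grasp; the last joint's range is limited). The gripper opens to 92 mm and grips with 3 to 60 N. Pads are 19 mm wide; open, the fingers measure 130 mm over their backs; the gripper's body (75 mm by 190 mm) begins 47 mm behind the grasp point.
Start: joints at [0.963, 0.342, 1.524, -0, 1.275, -0.146], TCP at [233.907, 470.032, 248.741] pointing down, gripper open.
Joint ranges: [-2.53, 2.53], [-0.77, 2.02], [0.04, 2.7], [-1, 4.14], [0.28, 2.66], [-3.11, 3.11]. Speed limits (rad/s): [2.57, 2.57, 3.14, 3.14, 3.14, 3.14].

## Interface

Orientations are given as [roll, pitch, yaw] about the fixed x, y, z axes, in that order (R = Rz(yaw) Ry(pitch) Rx(roll)).
In Python, from plant import get_obs, capture, close_job gives the robot as it stands.
- The arm moves only by the tool carry_out, never from a script. Its arguments are lists of equal length, an entry for each row: "xyz": the shift along the tool's x, y, z scaled (see below), a list of three; "dr": the turn, a rotation vector about the tool's x, y, z scaled (see below), a list of three. A call has 1 to 8 rows; each row shifts and turns the commanded pose from where the row before left it, along the tool's axes as they then stand; what a row does not reach is not made up. The controller multiplies each number of a shift by 0.06 m and each number of a turn by 8 degrees. A row lasts 1/8 s, in which the tool goes at most 62.5 mm and 10.7 degrees, less where a joint would pass 70% of its speed; a pose out of reach is approached as far as the arm can. A call with a number of a shift or a turn outside -1 to 1 is refused whole. A call with a gripper value outside its range is refused whole. "gripper" is the gripper's target within -1 to 1 (fully open at 1, half-way at 0, shut at -1), set as the call begins (left out, the last holds). The fingers move at their own pace and stop on an object; the grip force is fixed at half the most. Time passes only in rows, so rows that do not move let the fingers close. It gives the time, the measured TCP pose, the force and the opening at its end, in the units of the state.
- get_obs(): the state, without advancing time (a new reading comes with each control period).
- capture(name): name is "scene" or "top"; returns a dict with "image" (420x560x3 uint8, blue, green, red), "fx", "fy", "cx", "cy" (pixels), "pose" (4x4, takes a point from camera to world coordinates). Camera axes: x right, y up, looking along -z (the intrinsics and any distortion apply to the point x, -y, -z); pixel columns grow to the right and rows downward; lengths in mm; the calibration is good to about 2 mm. A picture is of the moment at which its call begins. There is no depth.
- close_job(): hands the job in, once; it reports no verdict.
The state is a dict: "time": time; "joint_positions": joint angles; "dq": joint speeds; "tau": joint torques, N m; "tool_pos": TCP position; "tcp_rot": TCP orientation; "contact_force": force on the tool from outside, world axes, zero at the start; "moment": the same for the moment, N m; "grip_width": finger opening in mm.
Only numpy, scipy, OpenCV 4.12 (cv2) and the standard library are available. Lean on these libraries where they do the work, as an engineer would, in place of code of your own. Each camera call takes 0.05 s, during which the arm holds its last target.

## Task

Back the small hand winch off by exactly one notch: with the fingertips lift its ratchet pawl (red cap) out of the teeth and tip it right over so that it stays up, push the star handle backward by one tooth, the way the pawl was blocking (its top moves to the robot's right), then push the pawl back over so that it drops fully home into the next notch. Only push, gently: grasp nothing, do not wind the handle forward past where it stood, and leave everything else on the bench where it is.

Things in the scene. Friction and masses are not known exactly. Their poses are not given: they have to be found in the camera images.
- winch: Blue hand winch bolted to a dark wooden board (260 x 420 x 18 mm); it cannot move. Origin: on the bench under its middle; z up, x away from the robot (turned by up to 20 degrees), y to the robot's left. All x, y below are in this frame. Blue side plates at x = -33 and +33 mm, y -105 to +60 mm, 155 mm high. The star handle turns in the plane x = -65 mm.
- ratchet (a point): Centre of the steel ratchet wheel, on the shaft (along x, 128 mm above the bench), at x = 46 mm, y = 0. The wheel is 12 mm thick, outer radius 50 mm (top 178 mm above the bench), 10 teeth, 36 degrees a notch. It turns as one with the drum and the star handle (5 spokes, ball centres 88 mm from the shaft).
- wheel (a joint): Turn of star handle and ratchet, rad. Growing = backward: top moves to -y, the robot's right. Start -0.06 to 0.005; one notch is 0.628. Friction (0.12 N m) holds it. With the pawl down it stops at about 0.03. A notch back the pawl drops home at 0.55 to 0.64; beyond, it lands on a tooth tip; short of that, it rests on a slope and sinks home as the wheel is pushed on back until it catches.
- pawl (a joint): Lift of the pawl, rad. 0 = home, nose in a notch, leaning on the wheel; growing = nose lifted and tipped over towards -y. Falls back by its own weight (about 110 g) below about 0.4, falls over and stays up beyond about 0.75; end stop 1.15.
- pawl_hinge (a point): Point on the pawl's hinge line (which runs along x), at x = 46 mm, y = -77 mm, 128 mm above the bench, to the robot's right of the ratchet. Fixed.
- pawl_cap (a point): Centre of the red cap (14 mm diameter, 30 mm long along x, at x = 50 mm) on top of the pawl's upright steel thumb tab (24 mm wide along x, 6 mm thick, reaching 53 mm down). From the hinge it is at y = +36, z = +85 mm with the pawl home (213 mm above the bench), and at y = -63, z = +68 mm tipped over (196 mm above the bench). Moves with the pawl.
- yellow_ball (a point): Centre of the one yellow ball (24 mm diameter) of the star handle, x = -65 mm; the other four are black. 88 mm from the shaft, on a 10 mm thick spoke. At the start it stands about 18 degrees from the top, to the robot's left; one notch back, 18 degrees from the top to the right. Moves with the wheel.
- wrench: Loose wrench, 150 mm, lying on the left of the winch board; origin at its underside. Leave alone.
- jar: Loose amber jar, 52 mm diameter, 75 mm high, on the left far part of the board; origin at its underside. Leave alone.
- socket: Loose steel socket, 28 mm diameter, 32 mm high, on the right near part of the board; origin at its underside. Leave alone.
- oil_bottle: Loose white oil bottle, 46 mm diameter, 115 mm high, red cap, on the right far part of the board; origin at its underside. Leave alone.
- screwdriver: Loose screwdriver, 200 mm, green handle, on the bench to the right. Leave alone.
- mug: Loose blue mug, 80 mm diameter, 90 mm high, on the bench to the left; origin at its underside. Leave alone.

How it is judged:
By the outcome, as a careful person would: the job done as asked, in the order asked, and still so for the second after the job is handed in, with the robot touching nothing.
It also fails if it takes over 51 s, if anything falls off the work surface, if the arm or the gripper's body presses on something with over 40 N, if the wrist force passes 120 N, or if a joint passes its speed limit or range.

## Working session

There is one attempt and no reset: what is moved stays moved. The work goes in short steps, Python scripts to look and compute and a tool call to move; the robot and the scene stay as the last step left them, time stands still between calls to the robot, and variables do not carry over. Pictures are saved under pics/ and viewed, and the job is handed in when it is done.

Besides the shell and the picture viewer there is one more tool, called after ">>>" as name(argument=value, ...) on one line, values as JSON. carry_out: Moves the arm, as the interface text tells. Shifts and turns lie within -1 to 1; 1 stands for 0.06 m of shift or 8 degrees of turn. Its arguments: {"type":"object","properties":{"xyz":{"type":"array"},"dr":{"type":"array"},"gripper":{"type":"number"}},"required":["xyz","dr"]}

```bash
ls; mkdir -p pics; python3 - <<'E'
from plant import get_obs,capture
import cv2
o=get_obs();print(o)
for n in("scene","top"):
    c=capture(n);cv2.imwrite(f"pics/{n}0.png",c["image"]);print(n,{k:v for k,v in c.items() if k!="image"})
E
```

```text
pics
{'time': 0.0, 'joint_positions': array([ 9.63020267e-01,  3.42731716e-01,  1.52504160e+00,  1.02192423e-05,
        1.27543578e+00, -1.45980542e-01]), 'dq': array([-1.38536578e-03, -2.05865747e-03, -1.62063824e-05, -3.87074503e-04,
       -1.75541584e-04,  1.63125903e-03]), 'tau': array([-9.16392273e-04, -4.31242132e+01, -2.44215381e+01,  7.18252128e-02,
        5.59131510e-02, -1.86590946e-04]), 'tool_pos': array([233.65728211, 469.69622468, 248.03171229]), 'tcp_rot': array([-3.13999483e+00, -2.44799484e-04,  2.67979396e+00]), 'contact_force': array([0.03390391, 0.58359913, 0.31160827]), 'moment': array([ 0.05357686, -0.04503644,  0.00047161]), 'grip_width': 92.1087624106488}
scene {'fx': 409.40149952093304, 'fy': 409.40149952093304, 'cx': 276.7534893307065, 'cy': 210.71301712561942, 'pose': array([[ 4.53892667e-01, -7.06027653e-01,  5.43605004e-01,
         1.12018324e+03],
       [ 8.91050563e-01,  3.61840819e-01, -2.74044004e-01,
        -2.54233475e+02],
       [-3.21583456e-03,  6.08766108e-01,  7.93343232e-01,
         9.58420838e+02],
       [ 0.00000000e+00,  0.00000000e+00,  0.00000000e+00,
         1.00000000e+00]])}
top {'fx': 383.5263853779233, 'fy': 383.5263853779233, 'cx': 280.4451794376668, 'cy': 212.99957895823198, 'pose': array([[ 3.43527630e-03,  9.91057665e-01, -1.33390043e-01,
         4.25652725e+02],
       [-9.99566156e-01,  7.30513637e-03,  2.85330552e-02,
         1.46270602e+01],
       [ 2.92523355e-02,  1.33234154e-01,  9.90652795e-01,
         1.18489012e+03],
       [ 0.00000000e+00,  0.00000000e+00,  0.00000000e+00,
         1.00000000e+00]])}
```

View pics/scene0.png

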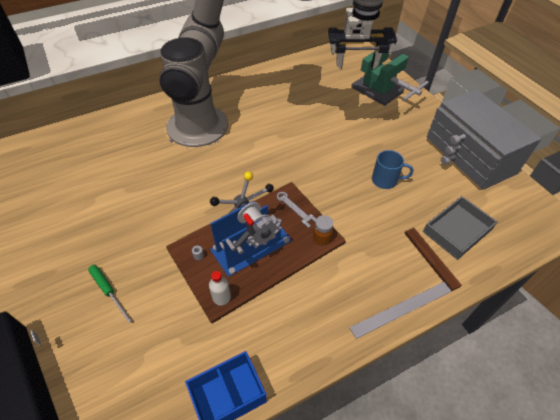

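View pics/top0.png

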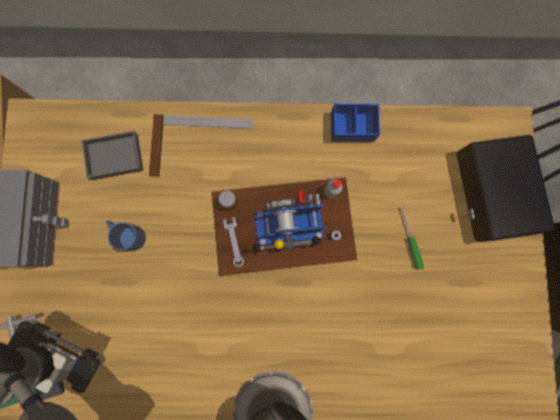

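```bash
cat > h.py <<'E'
import numpy as np,cv2
from plant import get_obs,capture
def ray(c,u,v):
    d=np.array([(u-c["cx"])/c["fx"],-(v-c["cy"])/c["fy"],-1.]);P=c["pose"]
    return P[:3,3],P[:3,:3]@d
def onz(c,u,v,z):
    o,d=ray(c,u,v);return o+d*(z-o[2])/d[2]
def tri(r):
    A=np.zeros((3,3));b=np.zeros(3)
    for o,d in r:
        d=d/np.linalg.norm(d);M=np.eye(3)-np.outer(d,d);A+=M;b+=M@o
    p=np.linalg.solve(A,b)
    return p,[np.linalg.norm(np.cross(p-o,d/np.linalg.norm(d))) for o,d in r]
def proj(c,p):
    q=c["pose"][:3,:3].T@(np.asarray(p)-c["pose"][:3,3])
    return np.array([c["cx"]+c["fx"]*q[0]/-q[2],c["cy"]-c["fy"]*q[1]/-q[2]])
def blobs(c,lo,hi,box,mn=6):
    h=cv2.cvtColor(c["image"],cv2.COLOR_BGR2HSV)
    m=cv2.inRange(h,lo,hi)
    if lo[0]==0 and hi[0]<12: m|=cv2.inRange(h,(170,lo[1],lo[2]),(180,255,255))
    k=np.zeros_like(m);x0,y0,x1,y1=box;k[y0:y1,x0:x1]=m[y0:y1,x0:x1]
    n,l,s,ce=cv2.connectedComponentsWithStats(k)
    return [(s[i,4],*ce[i].round(2),*s[i,:4]) for i in range(1,n) if s[i,4]>=mn]
BOX={"scene":(160,160,350,320),"top":(205,170,365,280)}
E
python3 - <<'E'
from h import *
for n in("scene","top"):
    c=capture(n)
    print(n,"red",blobs(c,(0,150,90),(6,255,255),BOX[n]));print("yel",blobs(c,(24,150,120),(34,255,255),BOX[n]))
    h=cv2.cvtColor(c["image"],cv2.COLOR_BGR2HSV)
    x0,y0,x1,y1=BOX[n]
    cv2.imwrite(f"pics/{n}z.png",cv2.resize(c["image"][y0:y1,x0:x1],None,fx=4,fy=4,interpolation=cv2.INTER_CUBIC))
    print(h[250,300] if n=="top" else h[285,270], h[258,235])
E
```

```text
scene red [(np.int32(69), np.float64(248.12), np.float64(219.51), np.int32(243), np.int32(214), np.int32(11), np.int32(12)), (np.int32(95), np.float64(215.97), np.float64(275.55), np.int32(211), np.int32(271), np.int32(11), np.int32(11))]
yel [(np.int32(40), np.float64(247.52), np.float64(175.38), np.int32(245), np.int32(172), np.int32(7), np.int32(8))]
[ 11 166  83] [109 188  76]
top red [(np.int32(50), np.float64(336.94), np.float64(183.24), np.int32(333), np.int32(180), np.int32(9), np.int32(8)), (np.int32(72), np.float64(300.18), np.float64(196.04), np.int32(297), np.int32(190), np.int32(7), np.int32(13))]
yel [(np.int32(50), np.float64(278.74), np.float64(244.38), np.int32(275), np.int32(241), np.int32(8), np.int32(8))]
[ 11 169 101] [ 10  16 141]
```

View pics/scenez.png

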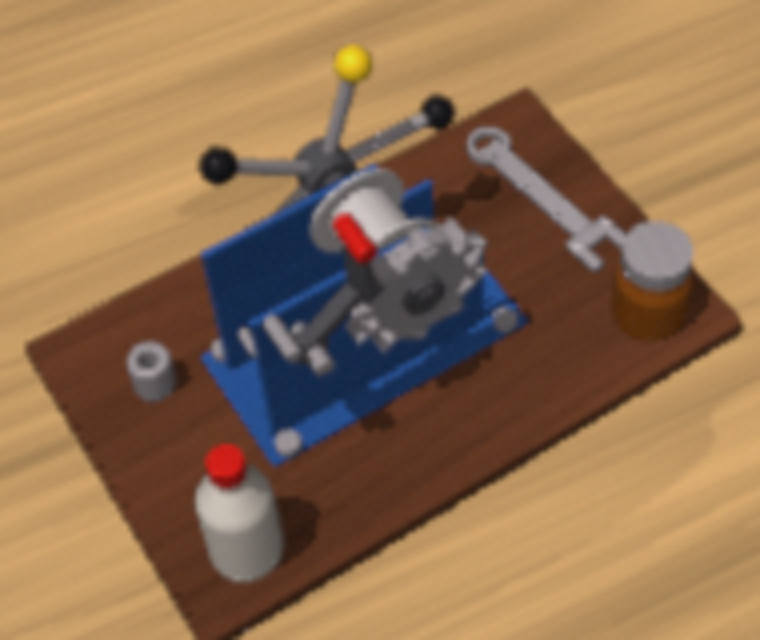

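View pics/topz.png

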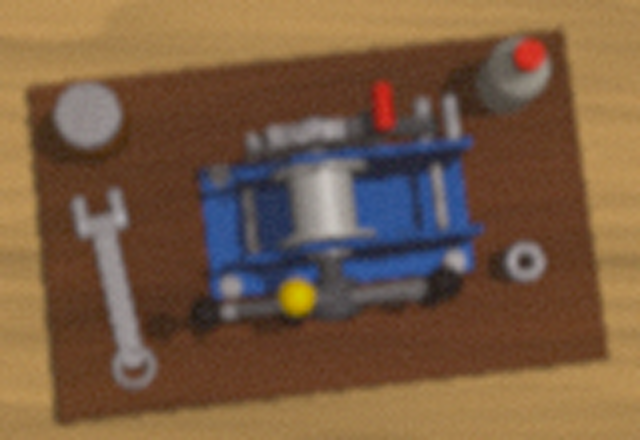

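```bash
python3 - <<'E'
from h import *
C={n:capture(n) for n in("scene","top")}
print("cap",tri([ray(C["scene"],248.12,219.51),ray(C["top"],300.18,196.04)]))
print("yel",tri([ray(C["scene"],247.52,175.38),ray(C["top"],278.74,244.38)]))
for n,c in C.items():
    h=cv2.cvtColor(c["image"],cv2.COLOR_BGR2HSV)
    m=cv2.inRange(h,(0,60,20),(25,255,112 if n=="top" else 100))
    x0,y0,x1,y1=BOX[n];k=np.zeros_like(m);k[y0:y1,x0:x1]=m[y0:y1,x0:x1]
    k=cv2.morphologyEx(k,cv2.MORPH_CLOSE,np.ones((9,9)));k=cv2.morphologyEx(k,cv2.MORPH_OPEN,np.ones((9,9)))
    ct=max(cv2.findContours(k,0,2)[0],key=cv2.contourArea)
    P=np.array([onz(c,u,v,18)[:2] for u,v in ct[:,0]],np.float32)
    print(n,cv2.minAreaRect(P), cv2.boxPoints(cv2.minAreaRect(P)).round(0).tolist())
E
```

```text
cap (array([601.14451044, -64.72113144, 211.16364743]), [np.float64(0.5091755092873873), np.float64(0.5091755092873563)])
yel (array([476.44072708,  -9.68598652, 209.81930885]), [np.float64(0.30243184994679895), np.float64(0.30243184994674616)])
scene ((541.804931640625, -32.28022766113281), (283.4069519042969, 416.78875732421875), 6.834893226623535) [[376.0, 158.0], [426.0, -256.0], [707.0, -222.0], [658.0, 191.0]]
top ((544.9517822265625, -27.6241455078125), (256.2706298828125, 418.33349609375), 6.786050319671631) [[393.0, 165.0], [442.0, -250.0], [697.0, -220.0], [647.0, 195.0]]
```

>>> carry_out(xyz=[[0, 0, -0.2], [0, 0, -0.2], [0, 0, -0.2], [0, 0, -0.1], [0, 0, -0.1], [0, 0, 0], [0, 0, 0], [0, 0, 0]], dr=[[0, 0, 1], [0, 0, 1], [0, 0, 1], [0, 0, 1], [0, 0, 1], [0, 0, 1], [0, 0, 1], [0, 0, 0.1]], gripper=-1)

```text
time: 1.3
tool_pos: [233.9, 470.0, 296.7]
tcp_rot: [-3.142, 0.0, 1.689]
contact_force: [0.6, 0.2, 0.5]
grip_width: 16.6
```

```bash
cat >> h.py <<'E'
O=np.array([545.4,-29.8]);YAW=np.radians(6.8)
RW=np.array([[np.cos(YAW),-np.sin(YAW)],[np.sin(YAW),np.cos(YAW)]])
def toW(p): p=np.asarray(p,float);return np.r_[RW.T@(p[:2]-O),p[2]].round(1)
def fromW(p): p=np.asarray(p,float);return np.r_[RW@p[:2]+O,p[2]]
from scipy.spatial.transform import Rotation as Rt
def go(w):  # W target of TCP -> tool units; also state
    o=get_obs();R=Rt.from_euler("xyz",o["tcp_rot"]).as_matrix()
    print("t",round(o["time"],2),"W",toW(o["tool_pos"]),"yaw",o["tcp_rot"].round(3),"F",o["contact_force"].round(1),"grip",round(o["grip_width"],1),"q",o["joint_positions"].round(2))
    Rt_=np.c_[np.r_[RW.T@[1,0],0],np.r_[RW.T@[0,1],0]]
    if w is not None: print("tool units",(R.T@(fromW(w)-o["tool_pos"])/60).round(2))
def look(tag):
    C={n:capture(n) for n in("scene","top")}
    for n,c in C.items():
        x0,y0,x1,y1=BOX[n]
        cv2.imwrite(f"pics/{n}_{tag}.png",cv2.resize(c["image"][y0:y1,x0:x1],None,fx=4,fy=4,interpolation=cv2.INTER_CUBIC))
        print(n,"red",[tuple(float(x) for x in b[:3]) for b in blobs(c,(0,150,90),(6,255,255),BOX[n])],"yel",[tuple(float(x) for x in b[:3]) for b in blobs(c,(24,150,120),(34,255,255),BOX[n])])
    return C
E
python3 - <<'E'
from h import *
print(toW([601.1,-64.7,211]),toW([476.4,-9.7,210]))
C={n:capture(n) for n in("scene","top")}
print("bottle",toW(tri([ray(C["scene"],215.97,275.55),ray(C["top"],336.94,183.24)])[0]))
go([50,15,260])
E
```

```text
[ 51.2 -41.2 211. ] [-66.1  28.1 210. ]
bottle [  90.6 -157.3  127.7]
t 1.4 W [-250.2  533.2  296.7] yaw [-3.142  0.     1.691] F [-0.9 -0.1 -0.5] grip 8.4 q [ 0.96  0.31  1.44 -0.    1.39  0.84]
tool units [-8.64  4.99  0.61]
```

>>> carry_out(xyz=[[-0.4, 0.23, 0], [-0.7, 0.4, 0], [-0.7, 0.4, 0], [-0.7, 0.4, 0], [-0.7, 0.4, 0], [-0.7, 0.4, 0], [-0.7, 0.4, 0], [-0.7, 0.4, 0]], dr=[[0, 0, 0], [0, 0, 0], [0, 0, 0], [0, 0, 0], [0, 0, 0], [0, 0, 0], [0, 0, 0], [0, 0, 0]])

```text
time: 2.4
tool_pos: [452.6, 174.2, 296.8]
tcp_rot: [3.141, -0.0, 1.691]
contact_force: [0.4, -1.2, 0.3]
grip_width: 0.3
```

>>> carry_out(xyz=[[-0.7, 0.4, 0], [-0.7, 0.4, 0], [-0.7, 0.4, 0], [-0.7, 0.4, 0], [-0.4, 0.36, 0], [0, 0, 0.2], [0, 0, 0.2], [0, 0, 0.2]], dr=[[0, 0, 0], [0, 0, 0], [0, 0, 0], [0, 0, 0], [0, 0, 0], [0, 0, 0], [0, 0, 0], [0, 0, 0]])

```text
time: 3.4
tool_pos: [590.3, -0.3, 259.8]
tcp_rot: [-3.141, -0.0, 1.69]
contact_force: [-0.7, 0.2, 0.0]
grip_width: 0.3
```

```bash
python3 - <<'E'
from h import *
go([50,0,217])
C=look("a")
E
```

```text
t 3.4 W [ 48.1  24.  259.8] yaw [-3.141 -0.     1.69 ] F [-0.7  0.2  0. ] grip 0.3 q [-0.13  0.46  1.32  0.    1.37 -0.25]
tool units [-0.4   0.03  0.71]
scene red [(69.0, 248.12, 219.51), (96.0, 215.96, 275.49)] yel [(34.0, 246.82, 175.15)]
top red [(50.0, 336.98, 183.12)] yel []
```

>>> carry_out(xyz=[[0, 0, 0.2], [0, 0, 0.3], [0, 0, 0.2], [-0.2, 0.03, 0], [-0.2, 0, 0], [-0.2, 0, 0], [-0.1, 0, 0], [0, 0, 0]], dr=[[0, 0, 0], [0, 0, 0], [0, 0, 0], [0, 0, 0], [0, 0, 0], [0, 0, 0], [0, 0, 0], [0, 0, 0]])

```text
time: 4.5
tool_pos: [597.9, -43.5, 218.9]
tcp_rot: [3.141, -0.0, 1.687]
contact_force: [-0.1, 0.0, 0.2]
grip_width: 0.7
```

```bash
python3 - <<'E'
from h import *
go([50,-92,217])
C=look("b")
E
```

```text
t 4.5 W [ 50.5 -19.8 218.9] yaw [ 3.141 -0.     1.687] F [-0.1  0.   0.2] grip 0.7 q [-0.2   0.5   1.36  0.    1.28 -0.32]
tool units [-1.2  -0.01  0.03]
scene red [(70.0, 248.24, 219.59), (95.0, 215.97, 275.55)] yel []
top red [(11.0, 339.64, 183.09)] yel []
```

View pics/scene_b.png

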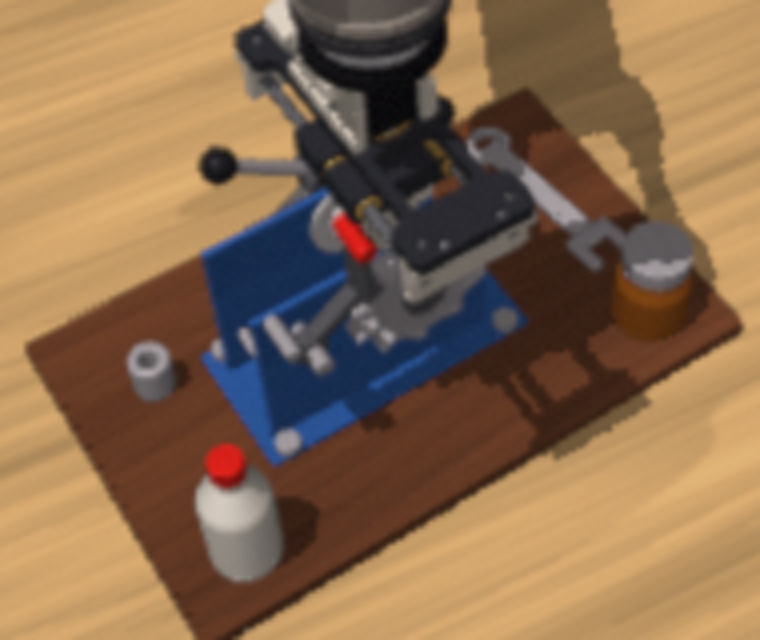

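>>> carry_out(xyz=[[-0.06, 0, 0], [-0.08, 0, 0], [-0.1, 0, 0], [-0.1, 0, 0], [-0.1, 0, 0], [-0.1, 0, 0], [-0.1, 0, 0], [-0.1, 0, 0]], dr=[[0, 0, 0], [0, 0, 0], [0, 0, 0], [0, 0, 0], [0, 0, 0], [0, 0, 0], [0, 0, 0], [0, 0, 0]])

```text
time: 5.6
tool_pos: [603.1, -87.4, 218.7]
tcp_rot: [3.142, 0.0, 1.688]
contact_force: [-0.2, 0.3, 1.4]
grip_width: 0.2
```

```bash
python3 - <<'E'
from h import *
go([50,-92,217])
C=look("c")
E
```

```text
t 5.6 W [ 50.5 -64.  218.7] yaw [3.142 0.    1.688] F [-0.2  0.3  1.4] grip 0.2 q [-0.27  0.52  1.32 -0.    1.3  -0.39]
tool units [-0.47 -0.01  0.03]
scene red [(84.0, 227.99, 227.71), (95.0, 215.97, 275.55)] yel []
top red [] yel []
```

View pics/scene_c.png

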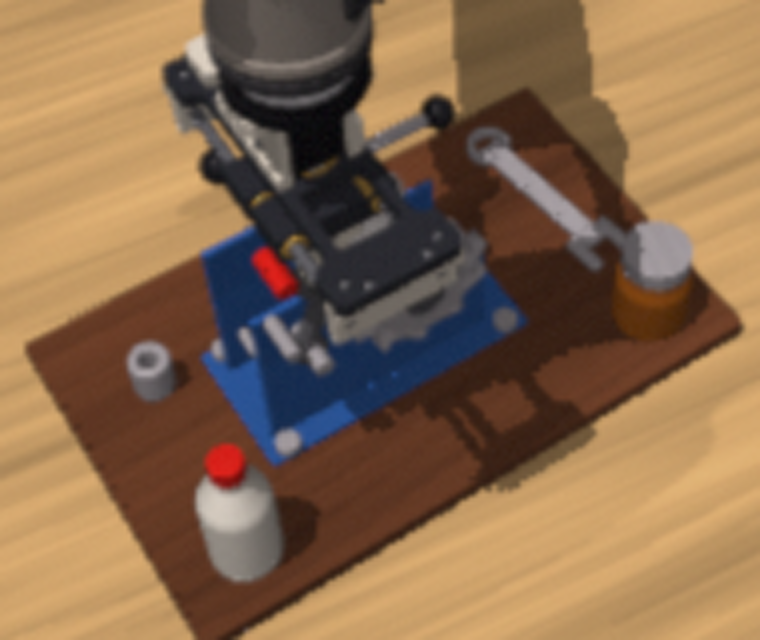

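```bash
cat >> h.py <<'E'
def onx(c,u,v,x):  # W coords on plane Wx=x
    o,d=ray(c,u,v);n=np.r_[RW[:,0],0];t=(x+n[:2]@O-n@o)/(n@d)
    return toW(o+t*d)
def pawl(c,u,v):
    p=onx(c,u,v,50);print("cap",p,"r",np.hypot(p[1]+77,p[2]-128).round(1),"theta",(np.arctan2(p[2]-128,p[1]+77)-np.arctan2(85,36)).round(3))
def wheel(c,u,v):
    p=onx(c,u,v,-65);print("ball",p,"r",np.hypot(p[1],p[2]-128).round(1),"wheel",(np.radians(18)-np.arctan2(p[1],p[2]-128)).round(3))
E
python3 - <<'E'
from h import *
c=capture("scene")
pawl(c,248.12,219.51);pawl(c,227.99,227.71);wheel(c,247.52,175.38);wheel(capture("top"),278.74,244.38)
E
```

```text
cap [ 50.  -41.2 209.7] r 89.2 theta -0.012
cap [ 50.  -92.7 218.2] r 91.6 theta 0.573
ball [-65.   27.2 211.3] r 87.6 wheel -0.001
ball [-65.   27.8 190.4] r 68.3 wheel -0.105
```

>>> carry_out(xyz=[[-0.08, 0, 0], [-0.08, 0, 0], [-0.08, 0, 0], [-0.08, 0, 0], [-0.08, 0, 0], [-0.06, 0, 0], [0, 0, 0], [0, 0, 0]], dr=[[0, 0, 0], [0, 0, 0], [0, 0, 0], [0, 0, 0], [0, 0, 0], [0, 0, 0], [0, 0, 0], [0, 0, 0]])

```text
time: 6.8
tool_pos: [606.2, -114.2, 218.7]
tcp_rot: [3.142, -0.0, 1.688]
contact_force: [0.2, -0.2, 0.4]
grip_width: 0.6
```

```bash
python3 - <<'E'
from h import *
go([50,-92,217])
C=look("d")
for b in blobs(C["scene"],(0,150,90),(6,255,255),BOX["scene"]): pawl(C["scene"],b[1],b[2])
E
```

```text
t 6.8 W [ 50.4 -91.  218.7] yaw [ 3.142 -0.     1.688] F [ 0.2 -0.2  0.4] grip 0.6 q [-0.31  0.53  1.3   0.    1.31 -0.43]
tool units [-0.02 -0.01  0.03]
scene red [(90.0, 209.97, 243.36), (95.0, 215.97, 275.55)] yel [(28.0, 248.32, 175.25)]
top red [] yel [(27.0, 277.74, 243.48)]
cap [  50.  -140.9  196.3] r 93.5 theta 1.153
cap [  50.  -145.5   53.6] r 101.1 theta -3.485
```

View pics/scene_d.png

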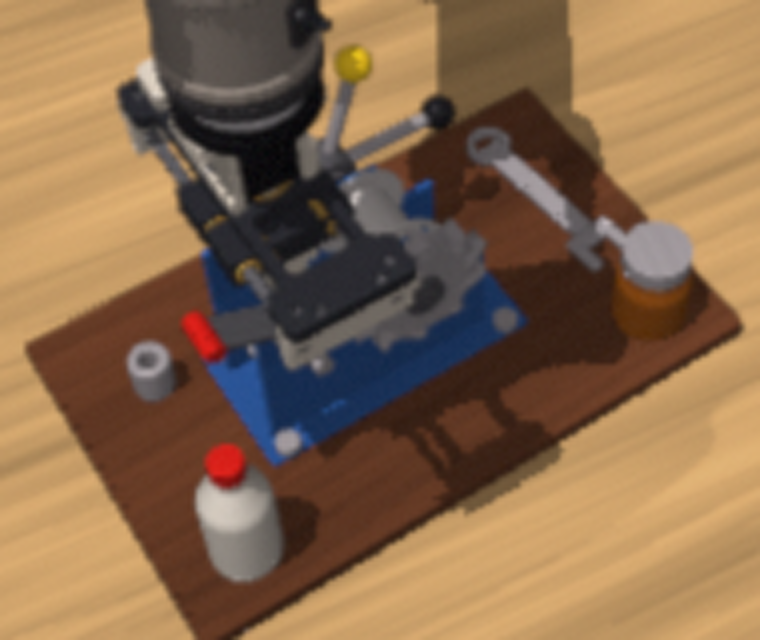

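>>> carry_out(xyz=[[0.1, 0, -0.4], [0, 0, -0.5], [0.6, -0.4, 0], [0.7, -0.5, 0], [0.7, -0.5, 0], [0.42, -0.39, 0], [0, 0, 0.3], [0, 0, 0]], dr=[[0, 0, 0], [0, 0, 0], [0, 0, 0], [0, 0, 0], [0, 0, 0], [0, 0, 0], [0, 0, 0], [0, 0, 0]])

```text
time: 7.9
tool_pos: [481.1, 23.7, 254.2]
tcp_rot: [-3.14, -0.0, 1.689]
contact_force: [-0.1, -0.2, 0.9]
grip_width: 0.6
```

```bash
python3 - <<'E'
from h import *
go([-57,54,224])
C=look("e")
for b in blobs(C["scene"],(0,150,90),(6,255,255),BOX["scene"]): pawl(C["scene"],b[1],b[2])
for b in blobs(C["scene"],(24,150,120),(34,255,255),BOX["scene"]): wheel(C["scene"],b[1],b[2])
E
```

```text
t 7.9 W [-57.5  60.7 254.2] yaw [-3.14  -0.     1.689] F [-0.1 -0.2  0.9] grip 0.6 q [-0.11  0.26  1.63  0.    1.26 -0.23]
tool units [-0.11  0.01  0.5 ]
scene red [(89.0, 209.91, 243.34), (95.0, 215.97, 275.55)] yel [(45.0, 247.67, 175.24)]
top red [(107.0, 336.99, 188.73)] yel []
cap [  50.  -141.   196.5] r 93.7 theta 1.152
cap [  50.  -145.5   53.6] r 101.1 theta -3.485
ball [-65.   27.7 211.6] r 88.1 wheel -0.006
```

View pics/scene_e.png

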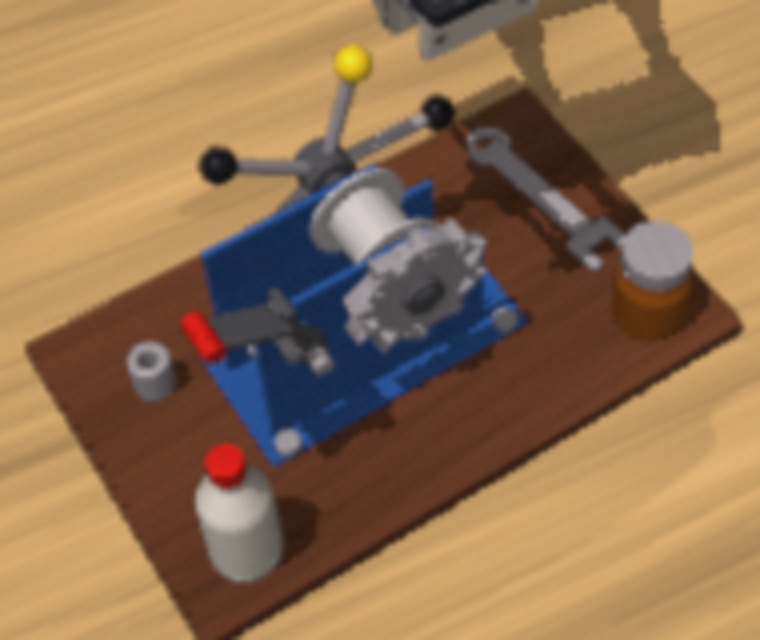

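>>> carry_out(xyz=[[0, 0, 0.2], [0, 0, 0.3], [-0.1, 0, 0], [-0.08, 0, 0], [-0.08, 0, 0], [-0.08, 0, 0], [-0.08, 0, 0], [-0.08, 0, 0]], dr=[[0, 0, 0], [0, 0, 0], [0, 0, 0], [0, 0, 0], [0, 0, 0], [0, 0, 0], [0, 0, 0], [0, 0, 0]])

```text
time: 9.0
tool_pos: [485.5, -6.9, 224.8]
tcp_rot: [3.141, -0.0, 1.688]
contact_force: [-0.8, 2.2, 0.8]
grip_width: 0.2
```

```bash
cat >> h.py <<'E'
def st(tag,w=None):
    go(w);C=look(tag);s=C["scene"]
    for b in blobs(s,(0,150,90),(6,255,255),BOX["scene"]): pawl(s,b[1],b[2])
    for b in blobs(s,(24,150,120),(34,255,255),BOX["scene"]): wheel(s,b[1],b[2])
E
python3 - <<'E'
from h import *
st("f",[-57,-3,224])
E
```

```text
t 9.0 W [-56.8  29.9 224.8] yaw [ 3.141 -0.     1.688] F [-0.8  2.2  0.8] grip 0.2 q [-0.17  0.29  1.67  0.    1.18 -0.29]
tool units [-0.55 -0.    0.01]
scene red [(89.0, 209.91, 243.34), (95.0, 215.97, 275.55)] yel [(45.0, 240.27, 177.36)]
top red [(105.0, 336.91, 188.66)] yel []
cap [  50.  -141.   196.5] r 93.7 theta 1.152
cap [  50.  -145.5   53.6] r 101.1 theta -3.485
ball [-65.    6.9 216.6] r 88.9 wheel 0.236
```

View pics/scene_f.png

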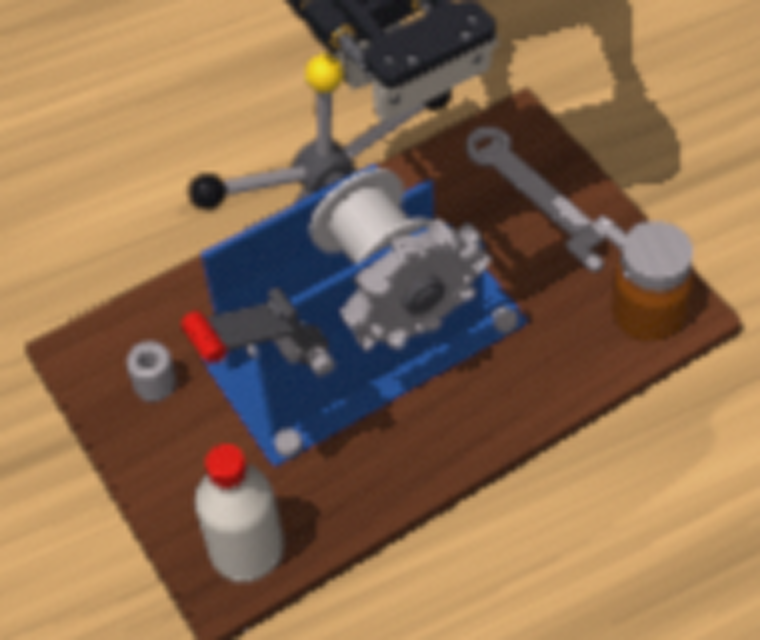

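>>> carry_out(xyz=[[-0.08, 0, 0], [-0.08, 0, 0], [-0.08, 0, 0], [-0.08, 0, 0], [-0.06, 0, 0], [-0.05, 0, 0], [-0.02, 0, 0], [0, 0, 0]], dr=[[0, 0, 0], [0, 0, 0], [0, 0, 0], [0, 0, 0], [0, 0, 0], [0, 0, 0], [0, 0, 0], [0, 0, 0]])

```text
time: 10.1
tool_pos: [488.5, -33.5, 224.6]
tcp_rot: [-3.141, 0.0, 1.688]
contact_force: [0.6, -0.1, -0.2]
grip_width: 0.6
```

```bash
python3 - <<'E'
from h import *
st("g",[-57,-2,224])
E
```

```text
t 10.1 W [-56.9   3.1 224.6] yaw [-3.141  0.     1.688] F [ 0.6 -0.1 -0.2] grip 0.6 q [-0.23  0.3   1.66 -0.    1.19 -0.34]
tool units [-0.08 -0.    0.01]
scene red [(89.0, 209.91, 243.34), (95.0, 215.97, 275.55)] yel [(42.0, 231.0, 182.71)]
top red [(104.0, 336.96, 188.91)] yel []
cap [  50.  -141.   196.5] r 93.7 theta 1.152
cap [  50.  -145.5   53.6] r 101.1 theta -3.485
ball [-65.  -19.4 213.6] r 87.8 wheel 0.537
```

View pics/scene_g.png

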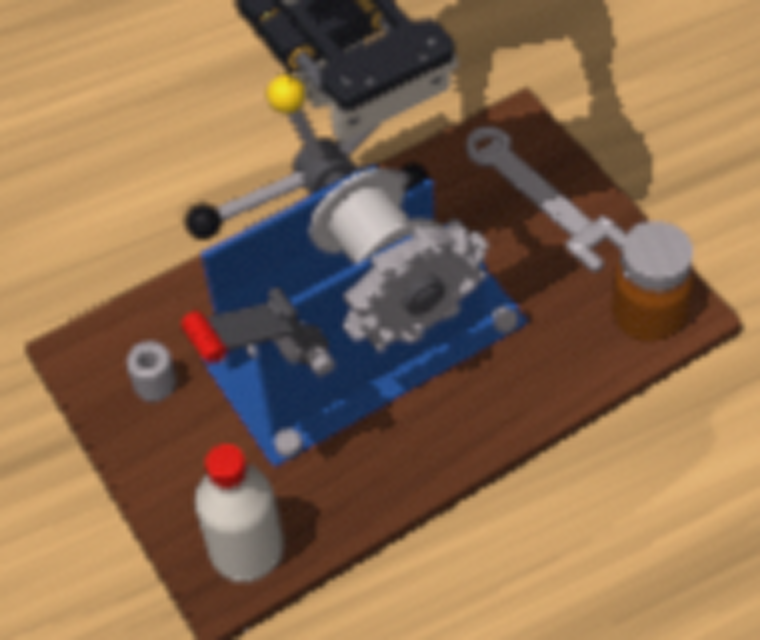

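>>> carry_out(xyz=[[-0.04, 0, 0], [-0.04, 0, 0], [0, 0, 0]], dr=[[0, 0, 0], [0, 0, 0], [0, 0, 0]])

```text
time: 10.58
tool_pos: [489.1, -38.3, 224.6]
tcp_rot: [-3.141, -0.0, 1.688]
contact_force: [-0.0, 0.8, -0.8]
grip_width: 0.3
```

```bash
python3 - <<'E'
from h import *
st("h",[-57,-2,224])
E
```

```text
t 10.57 W [-56.9  -1.8 224.6] yaw [-3.141 -0.     1.688] F [-0.   0.8 -0.8] grip 0.3 q [-0.23  0.3   1.65 -0.    1.19 -0.35]
tool units [-0.   -0.    0.01]
scene red [(89.0, 209.91, 243.34), (95.0, 215.97, 275.55)] yel [(43.0, 229.05, 183.98)]
top red [(107.0, 336.9, 189.0)] yel []
cap [  50.  -141.   196.5] r 93.7 theta 1.152
cap [  50.  -145.5   53.6] r 101.1 theta -3.485
ball [-65.  -24.9 212.5] r 88.1 wheel 0.601
```

>>> carry_out(xyz=[[0.1, 0, 0], [0.2, 0, 0], [0, 0, -0.5], [0, 0, -0.5], [-0.5, 0.3, 0], [-0.7, 0.4, 0], [-0.7, 0.4, 0], [-0.7, 0.4, 0]], dr=[[0, 0, 0], [0, 0, 0], [0, 0, 0], [0, 0, 0], [0, 0, 0], [0, 0, 0], [0, 0, 0], [0, 0, 0]])

```text
time: 11.68
tool_pos: [595.7, -164.9, 284.9]
tcp_rot: [3.141, 0.0, 1.689]
contact_force: [0.6, 0.6, -0.5]
grip_width: 0.5
```

>>> carry_out(xyz=[[-0.6, 0.28, 0], [-0.1, 0, 0.2], [0, 0, 0.4], [0, 0, 0.4], [0, 0, 0.3], [0, 0, 0]], dr=[[0, 0, 0], [0, 0, 0], [0, 0, 0], [0, 0, 0], [0, 0, 0], [0, 0, 0]])

```text
time: 12.42
tool_pos: [615.2, -202.5, 205.0]
tcp_rot: [-3.138, -0.002, 1.689]
contact_force: [0.0, 0.2, -0.1]
grip_width: 0.5
```

```bash
python3 - <<'E'
from h import *
st("i",[50,-158,207])
E
```

```text
t 12.43 W [  48.8 -179.8  205. ] yaw [-3.138e+00 -2.000e-03  1.689e+00] F [ 0.   0.2 -0.1] grip 0.5 q [-0.44  0.6   1.21  0.    1.33 -0.56]
tool units [ 0.36  0.02 -0.03]
scene red [(88.0, 215.85, 275.72)] yel [(44.0, 229.02, 183.75)]
top red [(76.0, 336.72, 186.32)] yel [(48.0, 299.42, 241.85)]
cap [  50.  -145.9   53.1] r 101.8 theta -3.485
ball [-65.  -24.9 213.3] r 88.9 wheel 0.598
```

View pics/scene_i.png

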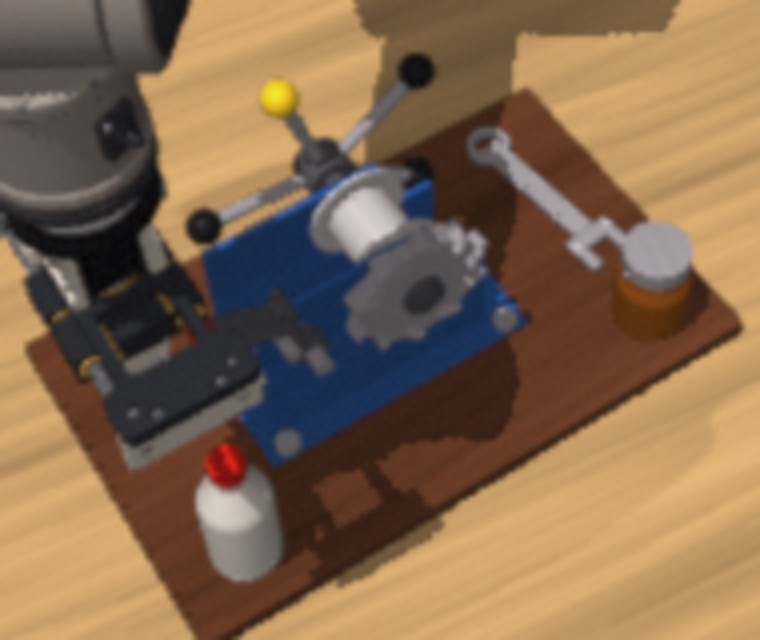

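>>> carry_out(xyz=[[0.15, 0.02, 0], [0.15, 0, 0], [0.12, 0, 0], [0.1, 0, 0], [0.1, 0, 0], [0.1, 0, 0], [0.1, 0, 0], [0.1, 0, 0]], dr=[[0, 0, 0], [0, 0, 0], [0, 0, 0], [0, 0, 0], [0, 0, 0], [0, 0, 0], [0, 0, 0], [0, 0, 0]])

```text
time: 13.52
tool_pos: [610.9, -148.9, 206.5]
tcp_rot: [-3.141, -0.0, 1.688]
contact_force: [0.6, -0.7, -0.6]
grip_width: 0.9
```

>>> carry_out(xyz=[[0.1, 0, 0], [0.1, 0, 0], [0.1, 0, 0], [0.1, 0, 0], [0, 0, 0]], dr=[[0, 0, 0], [0, 0, 0], [0, 0, 0], [0, 0, 0], [0, 0, 0]])

```text
time: 14.15
tool_pos: [608.1, -125.0, 206.7]
tcp_rot: [-3.142, -0.0, 1.689]
contact_force: [-0.5, -0.7, 0.7]
grip_width: 0.5
```

```bash
python3 - <<'E'
from h import *
st("j",[50,-84,207])
E
```

```text
t 14.15 W [  51.  -101.9  206.7] yaw [-3.142 -0.     1.689] F [-0.5 -0.7  0.7] grip 0.5 q [-0.33  0.55  1.31  0.    1.29 -0.44]
tool units [ 0.3  -0.02 -0.  ]
scene red [(8.0, 235.75, 229.5), (95.0, 215.97, 275.55)] yel []
top red [] yel []
cap [ 50.  -74.9 197. ] r 69.0 theta 0.37
cap [  50.  -145.5   53.6] r 101.1 theta -3.485
```

View pics/scene_j.png

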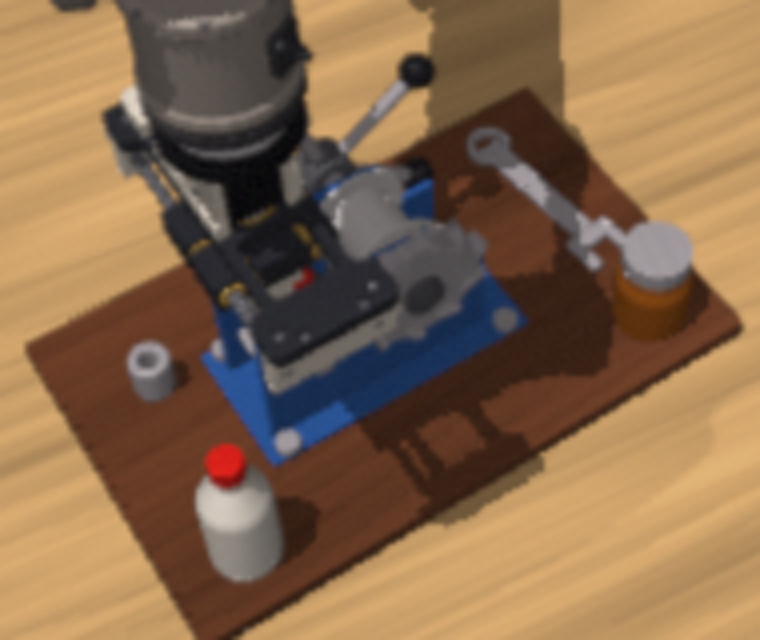

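Cap seen only through the gripper at (236,229), about half way over. Keep pushing slowly.

>>> carry_out(xyz=[[0.08, 0, 0], [0.08, 0, 0], [0.08, 0, 0], [0.08, 0, 0], [0.06, 0, 0], [0, 0, 0], [0, 0, 0]], dr=[[0, 0, 0], [0, 0, 0], [0, 0, 0], [0, 0, 0], [0, 0, 0], [0, 0, 0], [0, 0, 0]])

```text
time: 15.12
tool_pos: [605.6, -103.0, 206.7]
tcp_rot: [3.141, 0.0, 1.688]
contact_force: [0.8, 0.6, 0.0]
grip_width: 0.3
```

```bash
python3 - <<'E'
from h import *
st("k",[50,-60,207])
E
```

```text
t 15.12 W [ 51.1 -79.8 206.7] yaw [3.141 0.    1.688] F [0.8 0.6 0. ] grip 0.3 q [-0.29  0.54  1.33 -0.    1.28 -0.41]
tool units [ 0.33 -0.02 -0.  ]
scene red [(15.0, 248.8, 221.73), (95.0, 215.97, 275.55)] yel []
top red [(6.0, 301.67, 199.83)] yel []
cap [ 50.  -40.1 200.2] r 81.1 theta -0.072
cap [  50.  -145.5   53.6] r 101.1 theta -3.485
```

View pics/scene_k.png

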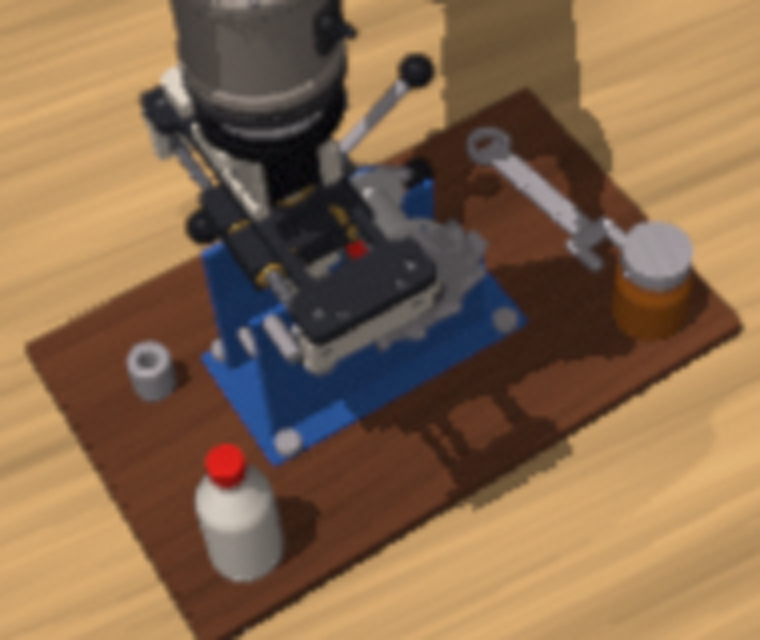

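>>> carry_out(xyz=[[-0.2, 0, 0], [0, 0, -0.4], [0, 0, -0.6], [0, 0, -0.4], [0.5, -0.6, 0], [0.6, -0.6, 0], [0.6, -0.6, 0], [0.6, -0.3, 0]], dr=[[0, 0, 0], [0, 0, 0], [0, 0, 0], [0, 0, 0], [0, 0, 0], [0, 0, 0], [0, 0, 0], [0, 0, 0]])

```text
time: 16.23
tool_pos: [464.1, 7.5, 291.1]
tcp_rot: [3.141, 0.0, 1.687]
contact_force: [0.4, 0.1, -0.1]
grip_width: 0.2
```

>>> carry_out(xyz=[[0.7, 0, 0], [0.7, 0, 0], [0.4, 0, 0], [0, 0, 0]], dr=[[0, 0, 0], [0, 0, 0], [0, 0, 0], [0, 0, 0]])

```text
time: 16.73
tool_pos: [453.0, 115.3, 290.9]
tcp_rot: [3.141, 0.0, 1.691]
contact_force: [1.0, 0.2, -0.7]
grip_width: 0.4
```

```bash
python3 - <<'E'
from h import *
st("l",[-57,40,224])
E
```

```text
t 16.73 W [-74.6 155.  290.9] yaw [3.141 0.    1.691] F [ 1.   0.2 -0.7] grip 0.4 q [ 0.09  0.2   1.6  -0.    1.34 -0.03]
tool units [-1.92  0.29  1.11]
scene red [(69.0, 248.12, 219.51), (95.0, 215.97, 275.55)] yel [(40.0, 228.95, 183.85)]
top red [(49.0, 336.88, 183.31), (73.0, 300.25, 195.86)] yel [(43.0, 299.4, 242.05)]
cap [ 50.  -41.2 209.7] r 89.2 theta -0.012
cap [  50.  -145.5   53.6] r 101.1 theta -3.485
ball [-65.  -25.2 213.1] r 88.8 wheel 0.602
```

View pics/scene_l.png

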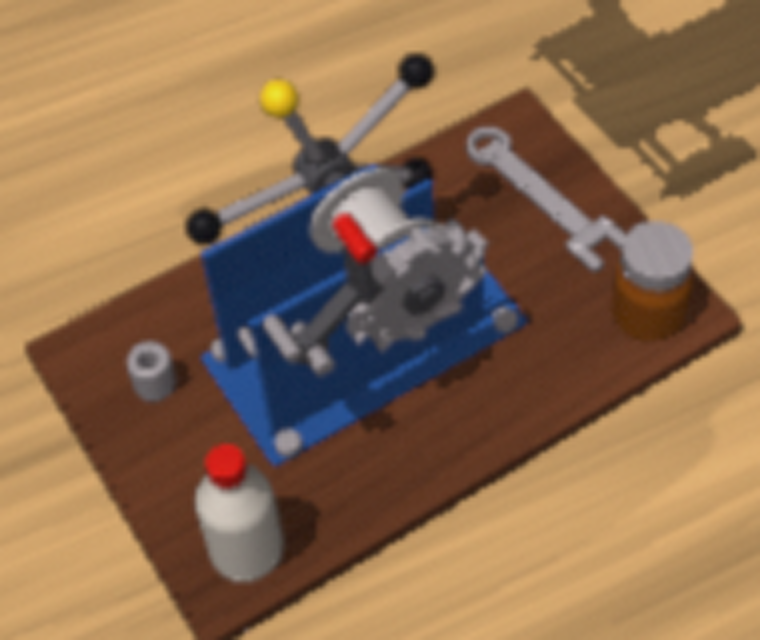

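View pics/top_l.png

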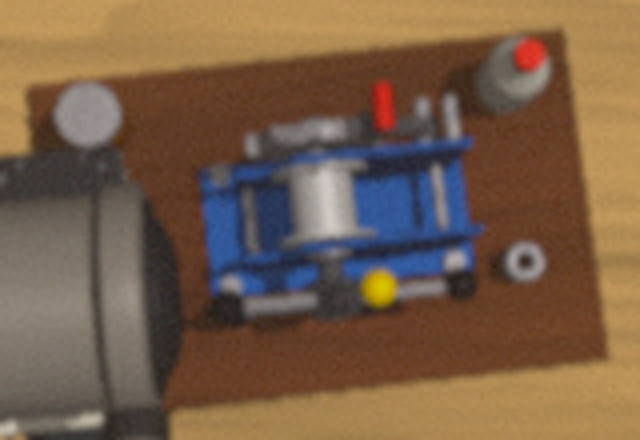

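```bash
python3 -c "
from plant import close_job
print(close_job())"
```

```text
the job is handed in; nothing more can be done
None
```

The winch is backed off by one notch and the pawl is home again. The job was handed in at about 16.8 s of the 51 s allowed.

With the fingers closed and only pushing, I did three things in order:
- **Pawl up:** I tipped it over to about 1.15 rad, the end stop, and it stayed there by itself.
- **Handle back:** I pushed the yellow ball from a wheel angle of about -0.006 to 0.60 rad, without ever winding forward.
- **Pawl down:** I pushed it back over and it dropped into the next notch.

The last checks, with the arm clear:
- **Pawl:** the red cap sits at the same pixel in the scene view as at the start, (248.1, 219.5), which means the pawl is fully home.
- **Wheel:** the ball gives about 0.60 rad, inside the 0.55–0.64 range where the pawl drops home.
- **Loose items:** the bottle, socket, wrench and jar look unmoved in the scene view. I did not look at the screwdriver and mug again, but the tool never came down near them.
- **Force:** every reading, taken at the end of each move, was below about 3 N.

**Mismatches:** the cap height measured 2–3 mm low, in line with the calibration error. The plane method gave a wrong wheel angle from the top view, so I relied on the scene view for it.

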